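Roll the knurled wheel to set the cell holder's gap to its gauge pointer

ROBOT

A 7-joint arm with a two-finger parallel gripper is mounted at the origin on the work surface. World frame = base frame: x ahead of the robot, y to its left, z up, the work surface at z = 0. Lengths are in mm, angles in rad, forces in N, time in s.
With the tool pointing down it reaches from about 400 to 750 mm from the base axis. Payload 19.5 kg.
Tool frame: the origin (TCP) lies between the finger pads; the fingertips stand 17 mm ahead of it and the grasp point (between the pads) lies 2 mm behind it; z points along the fingers, y is the line along which they close (so a half turn about z gives the same grasp; the last joint's range is limited). The gripper opens to 85 mm and grips with 20 to 120 N. Pads are 22 mm wide; open, the fingers measure 114 mm over their backs; the gripper's body (76 mm by 85 mm) begins 54 mm behind the grasp point. The pads swing forward as they close: fully open they stand 13 mm farther back than shut.
Start: joints at [1.22, 0.707, -0.028, 1.485, 0.022, 0.951, -0.075], TCP at [174.745, -547.778, 248.268] pointing down, gripper open.
Joint ranges: [-2.71, 2.71], [-0.32, 2.16], [-1.57, 1.52], [0, 2.45], [-1.46, 4.6], [0, 2.02], [-2.83, 2.83]. Speed limits (rad/s): [1.89, 1.89, 2.57, 2.57, 3.01, 3.01, 3.01].

INTERFACE

Orientations are given as a rotation vector (axis times angle).
In Python, from cell import status, get_image, calibration, job_done gives the robot as it stands. The module is installed in compiled form; this text tells all that it offers.
- The arm moves only by the tool apply_moves, never from a script. Its argument "targets" is a list of rows, each a list of 2 entries, a list of its own where there are three numbers: the shift along the tool's x, y, z scaled (see below), then the turn, a rotation vector about the tool's x, y, z scaled (see below). In form: [[[x, y, z], [wx, wy, wz]], ...]. A call has 1 to 5 rows; each row shifts and turns the commanded pose from where the row before left it, along the tool's axes as they then stand; what a row does not reach is not made up. The controller multiplies each number of a shift by 25 cm and each number of a turn by 60 degrees. A row lasts 1/8 s, in which the tool goes at most 62.5 mm and 10.7 degrees, less where a joint would pass 70% of its speed; a pose out of reach is approached as far as the arm can. A call with a number of a shift or a turn outside -1 to 1 is refused whole. A call with a gripper value outside its range is refused whole. "claw" is the gripper's target within -1 to 1 (fully open at 1, half-way at 0, shut at -1), set as the call begins (left out, the last holds). The fingers move at their own pace and stop on an object; "squeeze" is the grip in N (left out, the last holds). Time passes only in rows, so rows that do not move let the fingers close. It gives the time, the measured TCP pose, the force, the opening and the grip force at its end, in the units of the state.
- status.sense(): the state, without advancing time (a new reading comes with each control period).
- get_image(name): name is "scene" or "top"; returns the picture (420x560x3 uint8, red, green, blue); there is no depth.
- calibration(name): a dict with "fx", "fy", "cx", "cy" (pixels), "xyz" and "orientation" of the camera in the world. Camera axes: x right, y down, z forward; pixel columns grow to the right and rows downward; lengths in mm; the calibration is good to about 2 mm. A picture is of the moment at which its call begins. calibration takes no time and is no camera call.
- job_done(): hands the job in; it is judged then, once.
The state is a dict: "t": time; "joints": joint angles; "joint_vel": joint speeds; "tau": joint torques, N m; "tcp_pos": TCP position; "tcp_rot": TCP orientation; "wrist_force": force on the tool from outside, world axes, zero at the start; "wrist_torque": the same for the moment, N m; "grip_width": finger opening in mm; "gripper_force": force on a finger pad.
Only numpy, scipy, OpenCV 4.12 (cv2) and the standard library are available. Lean on these libraries where they do the work, as an engineer would, in place of code of your own. Each camera call takes 0.05 s, during which the arm holds its last target. There are 200 camera calls.

TASK

Close the gap of the cell holder to its gauge mark: with a fingertip pressed lightly on top of the knurled wheel, roll the wheel stroke by stroke until the clamping face of the moving jaw stands level with the white blade of the gauge pointer (if you roll past it, roll back), then take the finger away. Move the jaw only by the wheel: pinch and lift nothing, do not touch the jaw or the pointer, do not shove the holder along the bench, and leave the bottle, beaker and cuvette alone.

Things in the scene. Friction and masses are not known exactly. Their poses are not given: they have to be found in the camera images.
- holder: The cell holder: a steel base plate 110 x 250 x 6 mm, long along its y, loose on the bench (2.6 kg in all), with a blue deck of the same outline on sprung feet over it (deck top 22 mm above the bench). Origin: centre of the base's underside; z up. Knurled wheel at its -y end between two black cheek plates; black fixed jaw at its +y end (top 64 mm up, clamping face at y = +85 mm).
- deck: The blue sprung deck; it bears wheel, jaws and gauge. Unpressed, its origin and axes are the holder's. Pressed, all on it sinks straight down: begins to give at 3 N, then 0.6 N per mm, rigid stop after 7 mm.
- wheel: Ribbed aluminium wheel, radius 34, 24 mm wide, 12 mm proud of the cheeks beside it. Origin: its centre, (0, -70, 60) mm in the deck's frame; own x = its axis, along the holder's x. Rolling its top to the holder's +y (to the jaws) closes the gap: 12 mm of jaw per rad, 2.83 mm of rim per mm. Turns either way at about 1.5 N on the rim, stays where left. Over 30 N on it counts as forced.
- wheel_top (a point): The highest point of the wheel's rim, at the middle of its width: 94 mm above the bench when not pressed; sinks with the deck, does not turn with the wheel.
- jaw: Moving jaw, black block 80 (x) x 16 (y) x 40 mm high, top 64 mm above the bench, a white strip on top along its clamping face. Origin: in the plane of the clamping face (towards the fixed jaw, +y), at its underside; axes parallel to the holder's. Moves only along the holder's y, driven by the wheel; starts with the face at y = +20 to +30 mm of the holder, can go to +70 mm.
- gauge: Gauge pointer: small black clip on the dark steel bar along the holder's +x edge, with a white upright blade 3 mm thick in y, 16 mm long, its top 62 mm above the bench, just off the jaw's end. Origin: middle plane of the blade; axes parallel to the holder's. The gap is right when the jaw's origin has the same y in the holder's frame. Set between y = +45 and +60 mm of the holder; stays there.
- bottle: Bystander: glass jar with blue cap, radius 28 mm, 110 mm tall, upright. Origin: centre of its underside.
- beaker: Bystander: small empty glass beaker, rim radius 26 mm, 62 mm tall. Origin: centre of its underside.
- cuvette: Bystander: clear open square cuvette, 42 x 42 x 45 mm tall. Origin: centre of its underside.

How it is judged (in metres and radians):
On the way:
1. a fingertip rolls the knurled wheel  (contact force between the fingers and wheel above 0.5 N and angular speed of wheel above 0.05 rad/s), for 0.1 s.
At the end, for the whole second after the job is handed in: The jaw's clamping face stands within 3 mm of the middle of the pointer's blade along the holder, the wheel is at rest, the holder stands flat within 20 mm of where it was, bottle, beaker and cuvette within 20 mm of where they were (y of jaw in the frame of gauge between -0.003 and 0.003 m and angular speed of wheel below 0.02 rad/s and distance of each of holder, bottle, beaker, cuvette from where it was at the start of the episode below 0.02 m and angle between holder's own z axis and vertical below 0.05 rad); the robot touches nothing.
It fails at once if the moving jaw was touched or pushed directly (over 1 N) (contact force between any of the fingers, the arm and jaw above 1 N).
It fails at once if the gauge pointer was touched (over 1 N) (contact force between any of the fingers, the arm and gauge above 1 N).
It fails at once if the wheel was pinched or forced (over 30 N) (contact force between the fingers and wheel above 30 N).
It fails at once if the holder was lifted, tipped or shoved (over 20 mm or 0.1 rad) (distance of holder from where it was at the start of the episode above 0.02 m or height (world z) of holder above 0.008 m or angle between holder's own z axis and vertical above 0.1 rad).
It fails at once if the bottle, beaker or cuvette was lifted or moved over 20 mm (distance of any of bottle, beaker, cuvette from where it was at the start of the episode above 0.02 m or height (world z) of any of bottle, beaker, cuvette above 0.01 m).
It also fails if it takes over 45 s, if anything falls off the work surface, if the arm or the gripper's body presses on something with over 40 N, if the wrist force passes 120 N, or if a joint passes its speed limit or range.

## Working session

There is one attempt and no reset: what is moved stays moved. The work goes in short steps, Python scripts to look and compute and a tool call to move; the robot and the scene stay as the last step left them, time stands still between calls to the robot, and variables do not carry over. Pictures are saved under pics/ and viewed, at most 13 in all, crops included, and the job is handed in when it is done.

Besides the shell and the picture viewer there is one more tool, called after "Request:" as a command line: name --argument value ..., lists and objects as JSON in quotes. apply_moves: Moves the arm, as the interface text tells. Its arguments: {"type":"object","properties":{"targets":{"type":"array"},"claw":{"type":"number"},"squeeze":{"type":"number"}},"required":["targets"]}

```bash
mkdir -p pics
python3 - <<'E'
from cell import *
import cv2
for n in("scene","top"):
    cv2.imwrite(f"pics/{n}0.png",get_image(n)[:,:,::-1]); print(n,calibration(n))
print(status.sense())
E
```

```text
scene {'fx': 520.6096147810192, 'fy': 520.6096147810192, 'cx': 279.9374216024854, 'cy': 214.52878105275784, 'xyz': array([1219.34476839,  457.92221394,  980.46531378]), 'orientation': array([-1.32247963, -2.30223842,  0.86076967])}
top {'fx': 543.3299590225645, 'fy': 543.3299590225645, 'cx': 270.47847382122524, 'cy': 215.45884414478618, 'xyz': array([ 412.97441316,   73.60222199, 1031.58201432]), 'orientation': array([-2.1135356 ,  2.15788311, -0.16817074])}
{'t': 0.1, 'joints': array([ 1.22031414,  0.70700902, -0.02763111,  1.48494931,  0.02199866,
        0.95087841, -0.07552855]), 'joint_vel': array([ 9.87912959e-04, -1.11923890e-03,  5.49629847e-04, -7.04959730e-04,
       -3.47951262e-04,  5.57895991e-05,  2.04596381e-03]), 'tau': array([ 1.79533861e-03, -8.84294486e+01,  1.23664923e+00, -2.36452496e+01,
        1.70512026e-02,  5.11158665e-03,  4.17089279e-05]), 'tcp_pos': array([ 174.68531562, -547.60037918,  247.89299061]), 'tcp_rot': array([-3.10331230e+00, -4.82936539e-01,  2.53865277e-04]), 'wrist_force': array([ 0.4348957 ,  0.4096174 , -0.32311151]), 'wrist_torque': array([ 0.03468227, -0.03254422, -0.01526768]), 'gripper_force': 0.0, 'grip_width': 85.57211867225045}
```

View pics/scene0.png

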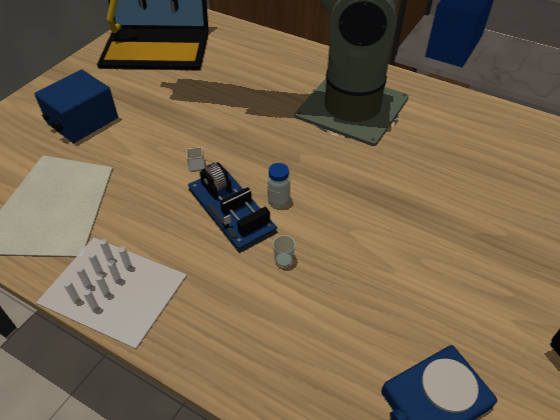

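View pics/top0.png

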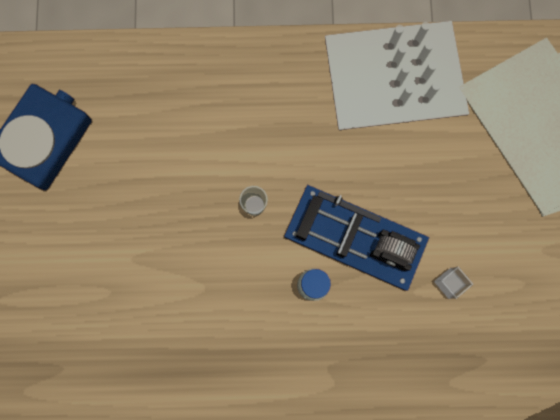

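The scene view shows the holder around (230,205), with the bottle at (279,187), the beaker at (284,252) and the cuvette at (195,158). In the top view the wheel is near (396,250), the jaw near (349,237), the pointer near (338,201) and the fixed jaw near (309,218). The arm is out of view in both.

Run:
```python
import cv2
a=cv2.imread("pics/top0.png")[175:300,270:440]; b=cv2.imread("pics/scene0.png")[140:260,170:300]
cv2.imwrite("pics/topc.png",cv2.resize(a,None,fx=4.6,fy=4.6,interpolation=cv2.INTER_CUBIC))
cv2.imwrite("pics/scenec.png",cv2.resize(b,None,fx=5,fy=5,interpolation=cv2.INTER_CUBIC))
```

```text
(no output)
```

View pics/topc.png

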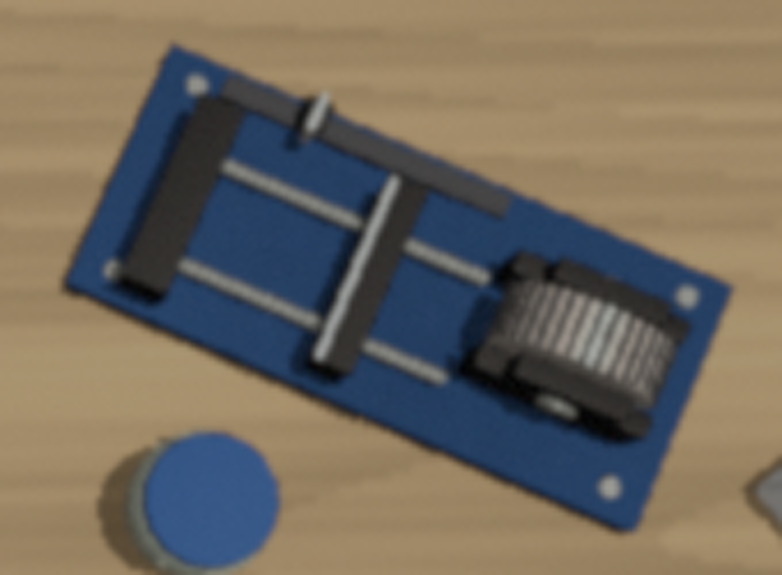

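View pics/scenec.png

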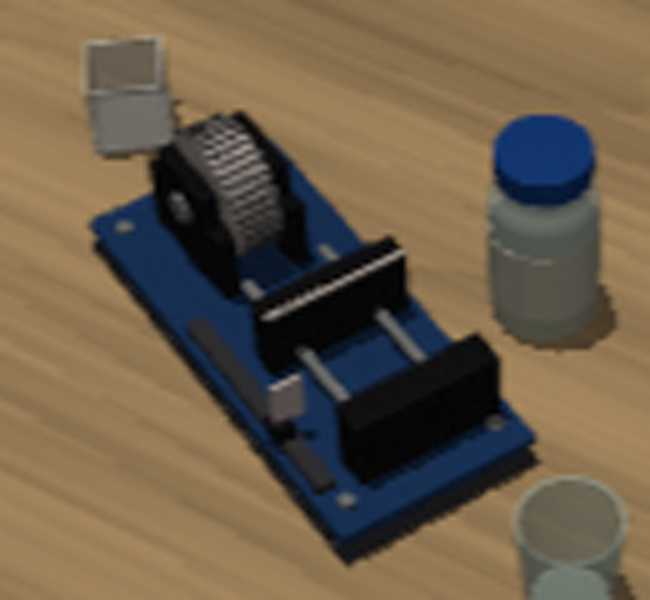

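The crops show the four deck corners at (172,45), (733,288), (632,530), (66,285) in the top crop and (345,537), (93,222), (533,437) in the scene crop. The jaw's white strip and the pointer blade are clear in both.

```bash
cat > h.py <<'E'
import numpy as np, cv2
from scipy.spatial.transform import Rotation as R
from scipy.optimize import least_squares
from cell import *
def proj(n,P):
    c=calibration(n); p=(np.atleast_2d(P)-c["xyz"])@R.from_rotvec(c["orientation"]).as_matrix()
    return np.c_[c["fx"]*p[:,0]/p[:,2]+c["cx"],c["fy"]*p[:,1]/p[:,2]+c["cy"]]
def full(n,U):
    U=np.array(U,float); s,o=(4.6,(270,175)) if n=="top" else (5,(170,140))
    return (U+.5)/s-.5+o
def tri(a,b,x0=(420,0,60)):
    return least_squares(lambda X:np.r_[proj("top",X)[0]-a,proj("scene",X)[0]-b],x0)
def W(p,P):
    P=np.atleast_2d(P); c,s=np.cos(p[2]),np.sin(p[2])
    return np.c_[p[0]+c*P[:,0]-s*P[:,1],p[1]+s*P[:,0]+c*P[:,1],P[:,2]]
E
python3 - <<'E'
from h import *
T=full("top",[(172,45),(733,288),(632,530),(66,285)]); S=full("scene",[(345,537),(93,222),(533,437)])
C=np.array([(55,125,22),(55,-125,22),(-55,-125,22),(-55,125,22)],float)
for use in ("top","both"):
    f=lambda p:np.r_[(proj("top",W(p,C))-T).ravel(),(proj("scene",W(p,C[[0,1,3]]))-S).ravel()*(use=="both")]
    r=min((least_squares(f,(430,0,y)) for y in (0,1.5,3,-1.5)),key=lambda r:r.cost); print(use,r.x,np.round(r.fun,1))
p=r.x
def hold(X): 
    c,s=np.cos(p[2]),np.sin(p[2]); d=X[:2]-p[:2]; return np.round([c*d[0]+s*d[1],-s*d[0]+c*d[1],X[2]],1)
for nm,a,b in [("strip+x",(395,178),(265,318)),("strip-x",(319,358),(404,254)),("blade mid top",(320,108),(285,381)),("corner",(172,45),(345,537)),("wheel top",(592,337),(232,150))]:
    q=tri(full("top",a)[()],full("scene",b)); print(nm,q.x.round(1),hold(q.x),np.round(q.fun,1))
print("wheeltop",W(p,(0,-70,94)),proj("top",W(p,(0,-70,94))),status.sense()["tcp_pos"])
np.save("p.npy",p)
print(R.from_rotvec(status.sense()["tcp_rot"]).as_matrix().round(3))
E
```

```text
top [ 5.33586577e+02 -8.37683565e+01 -4.37637409e-01] [-0.5 -0.6  0.5 -0.5  0.7  1.2 -0.8 -0.2 -0.   0.  -0.   0.   0.  -0. ]
both [ 5.33354136e+02 -8.38256476e+01 -4.39472235e-01] [-0.4 -0.6  0.6 -0.3  0.7  1.4 -0.7 -0.2 -0.4  0.7 -1.  -0.1  1.2 -0.1]
strip+x [570.5 -77.6  66.1] [31.  21.4 66.1] [ 0.1 -0.1  0.2  0. ]
strip-x [500.6 -44.9  64.1] [-46.2  21.3  64.1] [-0.1  0.  -0.1 -0. ]
blade mid top [598.7 -48.7  65.7] [44.2 59.6 65.7] [-0.3  0.1 -0.4 -0.1]
corner [634.8   5.6  23. ] [ 53.8 124.1  23. ] [-0.2  0.1 -0.2 -0. ]
wheel top [ 503.6 -144.2   89. ] [ -1.2 -67.3  89. ] [-0.6  0.4 -1.  -0.2]
wheeltop [[ 503.57180189 -147.17399091   94.        ]] [[400.00650932 247.93148071]] [ 174.68531562 -547.60037918  247.89299061]
[[ 0.953  0.304 -0.   ]
 [ 0.304 -0.953  0.001]
 [-0.    -0.001 -1.   ]]
```

Holder found: centre (533, -84), yaw -0.44 rad. The wheel top is at about (503.5, -146.5). The jaw face is at about y=22 and the blade at about 59, so roughly 36 mm of jaw travel is needed, or about 100 mm of rim. First I turn the tool so its x lies along the holder's +y, closing the fingers meanwhile.

Request:
apply_moves --targets '[[[0,0,0],[0,0,-0.157]],[[0,0,0],[0,0,-0.157]],[[0,0,0],[0,0,-0.157]],[[0,0,0],[0,0,-0.157]],[[0,0,0],[0,0,-0.157]]]' --claw -1 --squeeze 20

```text
t: 0.72
tcp_pos: [174.7, -547.7, 248.0]
tcp_rot: [-2.648, -1.69, -0.0]
wrist_force: [0.5, 0.1, 0.5]
grip_width: -0.0
gripper_force: 0.0
```

```bash
cat >> h.py <<'E'
def tohold(X):
    p=np.load("p.npy"); c,s=np.cos(p[2]),np.sin(p[2]); d=np.array(X)[:2]-p[:2]
    return np.round([c*d[0]+s*d[1],-s*d[0]+c*d[1],X[2]],1)
def st():
    s=status.sense(); M=R.from_rotvec(s["tcp_rot"]).as_matrix(); p=np.load("p.npy")
    print("t",round(s["t"],2),"hold xyz",tohold(s["tcp_pos"]),"F",s["wrist_force"].round(2),"w",s["grip_width"])
    print("yaw err deg",np.degrees(np.arctan2(M[1,0],M[0,0])-(p[2]+np.pi/2)).round(2),"tilt",M[:2,2].round(3))
    return s,M
E
python3 -c "
from h import *
s,M=st(); p=np.load('p.npy'); g=W(p,(-0.5,-82,145))[0]; d=M.T@(g-s['tcp_pos']); print(g,d,d/250)"
```

```text
t 0.72 hold xyz [-127.3 -572.4  248. ] F [0.46 0.14 0.53] w -0.014723173563116388
yaw err deg 0.28 tilt [-0.     0.001]
[ 498.01377081 -157.82097595  145.        ] [489.6986209  129.20542844 103.17543162] [1.95879448 0.51682171 0.41270173]
```

Request:
apply_moves --targets '[[[0.196,0.052,0.02],[0,0,0]],[[0.196,0.052,0.02],[0,0,0]],[[0.196,0.052,0.02],[0,0,0]],[[0.196,0.052,0.03],[0,0,0]],[[0.196,0.052,0.03],[0,0,0]]]'

```text
t: 1.35
tcp_pos: [338.7, -352.5, 218.0]
tcp_rot: [-2.653, -1.683, -0.0]
wrist_force: [1.4, -1.3, 0.3]
grip_width: 0.1
gripper_force: 0.0
```

Request:
apply_moves --targets '[[[0.196,0.052,0.05],[0,0,0]],[[0.196,0.052,0.06],[0,0,0]],[[0.196,0.052,0.06],[0,0,0]],[[0.196,0.052,0.06],[0,0,0]],[[0.196,0.052,0.06],[0,0,0]]]'

```text
t: 1.98
tcp_pos: [501.9, -158.4, 145.1]
tcp_rot: [-2.652, -1.683, 0.001]
wrist_force: [0.6, -0.5, -0.3]
grip_width: 0.0
gripper_force: 0.0
```

```bash
python3 -c "
from h import *
s,M=st(); p=np.load('p.npy'); g=W(p,(-0.5,-82,145))[0]; d=M.T@(g-s['tcp_pos']); print(g,d,d/250)
a=get_image('top')[170:310,260:450,::-1];b=get_image('scene')[110:250,140:330,::-1]
cv2.imwrite('pics/c1.png',cv2.resize(np.vstack([a,b]),None,fx=2.1*1,fy=2.1,interpolation=cv2.INTER_CUBIC))"
```

```text
t 1.98 hold xyz [  3.3 -80.9 145.1] F [ 0.59 -0.47 -0.26] w 0.027234212758449516
yaw err deg -0.03 tilt [-0. -0.]
[ 498.01377081 -157.82097595  145.        ] [-1.11723813 -3.76025082  0.13164116] [-0.00446895 -0.015041    0.00052656]
```

View pics/c1.png

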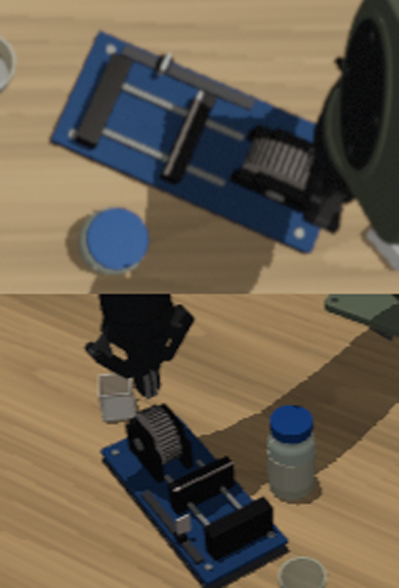

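The fingertips hang just above the wheel's -y side, in line with the wheel (scene half, about (145,385)). Next I centre on the wheel and descend.

Request:
apply_moves --targets '[[[-0.004,-0.014,0.04],[0,0,0]],[[0,0,0.06],[0,0,0]],[[0,0,0.02],[0,0,0]],[[0,0,0],[0,0,0]]]'

```text
t: 2.58
tcp_pos: [497.2, -159.6, 115.4]
tcp_rot: [-2.653, -1.682, 0.001]
wrist_force: [-0.8, -0.2, -0.5]
grip_width: 0.0
gripper_force: 0.0
```

Request:
apply_moves --targets '[[[0,0,0.006],[0,0,0]],[[0,0,0.006],[0,0,0]],[[0,0,0],[0,0,0]]]'

```text
t: 2.95
tcp_pos: [497.5, -159.2, 112.8]
tcp_rot: [-2.653, -1.683, -0.0]
wrist_force: [-0.3, -0.3, -0.5]
grip_width: 0.0
gripper_force: 0.0
```

Request:
apply_moves --targets '[[[0,0,0.006],[0,0,0]],[[0,0,0],[0,0,0]]]'

```text
t: 3.2
tcp_pos: [497.4, -159.2, 111.2]
tcp_rot: [-2.652, -1.683, 0.0]
wrist_force: [0.2, -0.6, -0.2]
grip_width: 0.2
gripper_force: 0.0
```

Request:
apply_moves --targets '[[[0,0,0.006],[0,0,0]],[[0,0,0],[0,0,0]]]'

```text
t: 3.45
tcp_pos: [497.5, -159.2, 109.8]
tcp_rot: [2.653, 1.683, 0.0]
wrist_force: [0.6, -0.9, 4.2]
grip_width: 0.1
gripper_force: 1.7
```

Request:
apply_moves --targets '[[[0,0,0.006],[0,0,0]],[[0,0,0],[0,0,0]]]'

```text
t: 3.7
tcp_pos: [497.5, -159.2, 108.3]
tcp_rot: [-2.653, -1.683, -0.0]
wrist_force: [-0.8, -0.2, 4.1]
grip_width: 0.1
gripper_force: 2.1
```

Request:
apply_moves --targets '[[[0,0,0.006],[0,0,0]],[[0,0,0],[0,0,0]]]'

```text
t: 3.95
tcp_pos: [497.5, -159.2, 106.8]
tcp_rot: [-2.653, -1.683, -0.0]
wrist_force: [0.5, 0.3, 5.5]
grip_width: -0.2
gripper_force: 2.5
```

Contact came at TCP z of about 110.7; pressing at 5.5 N. First stroke of about 25 mm.

Request:
apply_moves --targets '[[[0.02,0,0],[0,0,0]],[[0.02,0,0],[0,0,0]],[[0.02,0,0],[0,0,0]],[[0.02,0,0],[0,0,0]],[[0.02,0,0],[0,0,0]]]'

```text
t: 4.58
tcp_pos: [508.1, -136.7, 106.9]
tcp_rot: [2.653, 1.683, -0.0]
wrist_force: [-1.0, -1.2, 5.0]
grip_width: 0.3
gripper_force: 2.5
```

```bash
cat >> h.py <<'E'
def look(n):
    a=get_image('top')[170:310,260:450,::-1]
    cv2.imwrite(f'pics/{n}.png',cv2.resize(a,None,fx=4,fy=4,interpolation=cv2.INTER_CUBIC))
E
python3 -c "
from h import *
st();look('s1')"
```

```text
t 4.58 hold xyz [ -0.3 -58.6 106.9] F [-0.97 -1.22  5.01] w 0.3070476213734497
yaw err deg -0.04 tilt [-0. -0.]
```

View pics/s1.png

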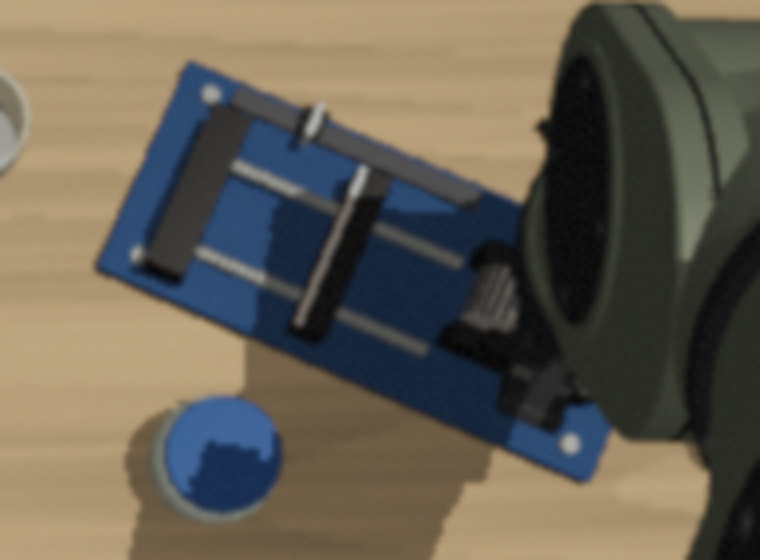

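The jaw moved about 8.8 mm, matching 25 mm of rim with no slip. The strip now runs from (361,180) to (298,325) and the blade is at (314,122). I repeat the strokes.

Request:
apply_moves --targets '[[[0,0,-0.05],[0,0,0]],[[-0.05,0,-0.01],[0,0,0]],[[-0.05,0,0.01],[0,0,0]],[[0,0,0.04],[0,0,0]],[[0,0,0.01],[0,0,0]]]'

```text
t: 5.25
tcp_pos: [497.3, -159.4, 106.0]
tcp_rot: [-2.653, -1.682, 0.001]
wrist_force: [-0.1, -2.7, 6.1]
grip_width: -0.1
gripper_force: 3.1
```

Request:
apply_moves --targets '[[[0.02,0,0],[0,0,0]],[[0.02,0,0],[0,0,0]],[[0.02,0,0],[0,0,0]],[[0.02,0,0],[0,0,0]],[[0.02,0,0],[0,0,0]]]'

```text
t: 5.88
tcp_pos: [508.4, -135.9, 106.8]
tcp_rot: [-2.652, -1.684, -0.0]
wrist_force: [-1.0, -1.1, 5.4]
grip_width: 0.1
gripper_force: 2.5
```

Request:
apply_moves --targets '[[[0,0,-0.05],[0,0,0]],[[-0.05,0,-0.01],[0,0,0]],[[-0.05,0,0.01],[0,0,0]],[[0,0,0.04],[0,0,0]],[[0,0,0.01],[0,0,0]]]'

```text
t: 6.5
tcp_pos: [497.3, -159.4, 106.0]
tcp_rot: [-2.653, -1.682, 0.001]
wrist_force: [-1.9, -1.8, 5.9]
grip_width: -0.3
gripper_force: 3.1
```

Request:
apply_moves --targets '[[[0.02,0,0],[0,0,0]],[[0.02,0,0],[0,0,0]],[[0.02,0,0],[0,0,0]],[[0.02,0,0],[0,0,0]],[[0.02,0,0],[0,0,0]]]'

```text
t: 7.12
tcp_pos: [508.4, -136.0, 106.8]
tcp_rot: [-2.652, -1.684, -0.0]
wrist_force: [0.4, -0.5, 5.2]
grip_width: 0.4
gripper_force: 2.5
```

Request:
apply_moves --targets '[[[0,0,-0.05],[0,0,0]],[[-0.05,0,-0.01],[0,0,0]],[[-0.05,0,0],[0,0,0]],[[0,0,0],[0,0,0]]]'

```text
t: 7.62
tcp_pos: [496.7, -160.7, 121.7]
tcp_rot: [-2.654, -1.68, 0.001]
wrist_force: [0.4, 0.6, -0.1]
grip_width: 0.2
gripper_force: 0.0
```

```bash
python3 -c "
from h import *
st();
a=get_image('top')[185:265,280:380,::-1]
cv2.imwrite('pics/s3.png',cv2.resize(a,None,fx=7,fy=7,interpolation=cv2.INTER_CUBIC))"
```

```text
t 7.62 hold xyz [ -0.5 -85.2 121.7] F [ 0.38  0.62 -0.14] w 0.20125874578605701
yaw err deg -0.15 tilt [-0.001 -0.   ]
```

View pics/s3.png

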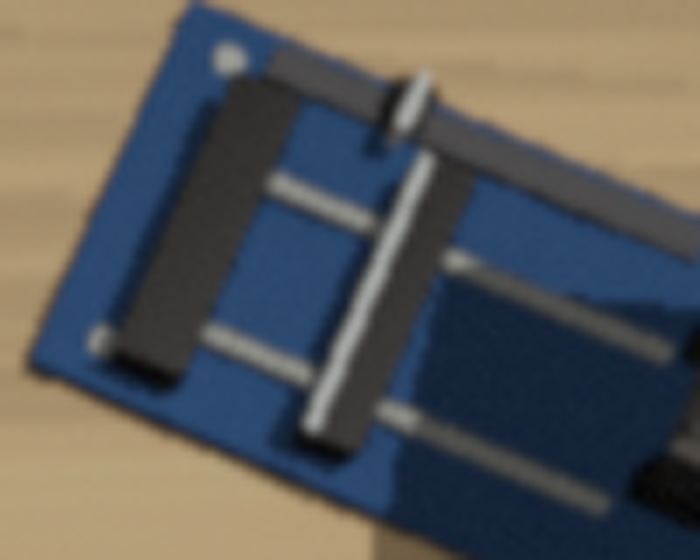

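The strip's face edge runs from about (419,152) to (303,428), and the blade top spans about (427,72) to (402,128). The jaw is nearly there.

```bash
python3 -c "
from h import *
def at(U,z):
    u=(np.array(U)+.5)/7-.5+(280,185); c=calibration('top')
    d=R.from_rotvec(c['orientation']).as_matrix()@np.r_[(u[0]-c['cx'])/c['fx'],(u[1]-c['cy'])/c['fy'],1]
    return tohold(c['xyz']+d*(z-c['xyz'][2])/d[2])
for U,z in [((419,152),64),((303,428),64),((432,153),64),((318,432),64),((427,72),62),((402,128),62),((415,98),62),((300,90),64),((182,380),64)]: print(U,at(U,z))
a=get_image('scene')[175:265,195:275,::-1]
cv2.imwrite('pics/s4.png',cv2.resize(a,None,fx=6.5,fy=6.5,interpolation=cv2.INTER_CUBIC))"
```

```text
(419, 152) [31.3 52.9 64. ]
(303, 428) [-46.6  52.1  64. ]
(432, 153) [32.5 49.7 64. ]
(318, 432) [-46.   48.2  64. ]
(427, 72) [52.1 59.1 62. ]
(402, 128) [35.8 59.3 62. ]
(415, 98) [44.5 59.3 62. ]
(300, 90) [33.9 87.4 64. ]
(182, 380) [-47.9  85.2  64. ]
```

View pics/s4.png

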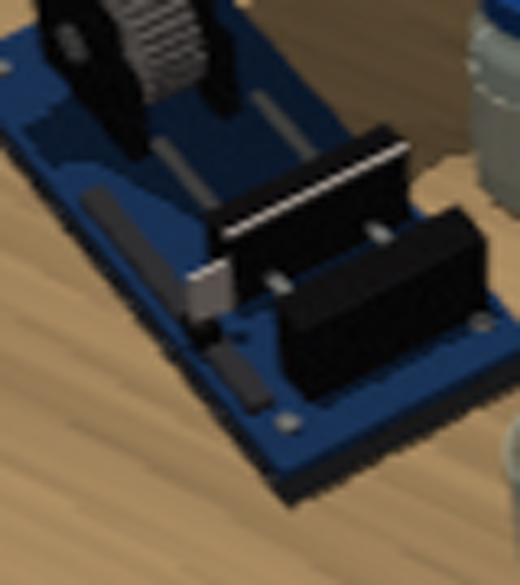

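Top view says about 6.2 mm of jaw remains, roughly 17.5 mm of rim. I roll a bit under that, settle, lift and look again.

Request:
apply_moves --targets '[[[0,0,0.05],[0,0,0]],[[0,0,0.01],[0,0,0]],[[0,0,0],[0,0,0]]]'

```text
t: 8.1
tcp_pos: [497.6, -159.0, 106.5]
tcp_rot: [-2.652, -1.684, -0.0]
wrist_force: [0.2, -0.2, 6.4]
grip_width: -0.0
gripper_force: 2.6
```

Request:
apply_moves --targets '[[[0.017,0,0],[0,0,0]],[[0.017,0,0],[0,0,0]],[[0.017,0,0],[0,0,0]],[[0.017,0,0],[0,0,0]],[[0,0,0],[0,0,0]]]'

```text
t: 8.72
tcp_pos: [505.0, -143.4, 106.9]
tcp_rot: [-2.652, -1.684, -0.001]
wrist_force: [1.2, 1.4, 4.9]
grip_width: 0.1
gripper_force: 2.7
```

Request:
apply_moves --targets '[[[0,0,-0.05],[0,0,0]],[[-0.05,0,-0.01],[0,0,0]],[[-0.02,0,0],[0,0,0]],[[0,0,0],[0,0,0]]]'

```text
t: 9.22
tcp_pos: [496.8, -160.3, 121.6]
tcp_rot: [-2.653, -1.682, 0.001]
wrist_force: [0.6, 0.2, 0.3]
grip_width: 0.1
gripper_force: 0.0
```

```bash
python3 -c "
from h import *
st()
a=sum(get_image('top')[185:265,280:380,::-1].astype(float) for i in range(4))/4
b=sum(get_image('scene')[195:245,205:275,::-1].astype(float) for i in range(4))/4
a=cv2.resize(a,None,fx=4,fy=4,interpolation=cv2.INTER_CUBIC) if 0 else cv2.resize(a[:70,:],None,fx=7,fy=7,interpolation=cv2.INTER_CUBIC)
cv2.imwrite('pics/s5.png',a)
cv2.imwrite('pics/s6.png',cv2.resize(b,None,fx=10,fy=10,interpolation=cv2.INTER_CUBIC))"
```

```text
t 9.22 hold xyz [ -0.5 -84.7 121.6] F [0.59 0.24 0.31] w 0.0914316586606728
yaw err deg -0.09 tilt [-0.  0.][ WARN:0@3.396] global loadsave.cpp:1063 imwrite_ Unsupported depth image for selected encoder is fallbacked to CV_8U.
```

View pics/s5.png

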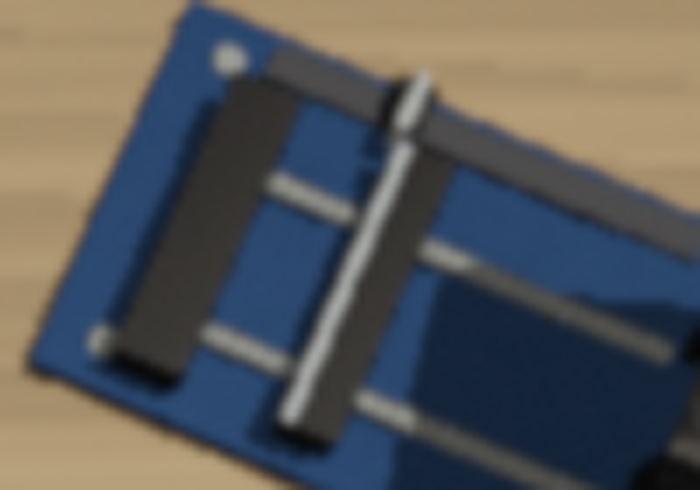

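In the top view the strip's upper end (402,145) now lines up with the blade (412,100). I measure the profiles at sub-pixel level.

```bash
cat > prof.py <<'E'
from h import *
p=np.load('p.npy'); ys=np.arange(44,74,.25)
for cam in ('top','scene'):
    g=sum(get_image(cam).astype(np.float32).min(2) for i in range(4))/4
    def prof(xs,z):
        P=np.mean([cv2.remap(g,*[np.float32(k)[None] for k in proj(cam,W(p,np.c_[0*ys+x,ys,0*ys+z])).T],cv2.INTER_CUBIC)[0] for x in xs],0)
        i=P.argmax(); h=(P[i]+P[max(0,i-24):i+24].min())/2
        a=i; b=i
        while a>0 and P[a]>h:a-=1
        while b<len(P)-1 and P[b]>h:b+=1
        return ys[a],ys[i],ys[b],P.max().round(),P.min().round()
    for nm,xs,z in (('strip lo',np.arange(-42,-15),64),('strip hi',np.arange(0,28),64),('blade',np.arange(40,50),62)): print(cam,nm,prof(xs,z))
E
python3 prof.py
```

```text
top strip lo (np.float64(54.0), np.float64(56.5), np.float64(59.25), np.float32(162.0), np.float32(37.0))
top strip hi (np.float64(54.0), np.float64(56.75), np.float64(59.25), np.float32(161.0), np.float32(39.0))
top blade (np.float64(56.5), np.float64(59.25), np.float64(62.0), np.float32(163.0), np.float32(43.0))
scene strip lo (np.float64(51.5), np.float64(54.25), np.float64(57.0), np.float32(136.0), np.float32(4.0))
scene strip hi (np.float64(51.75), np.float64(54.25), np.float64(57.0), np.float32(137.0), np.float32(4.0))
scene blade (np.float64(55.5), np.float64(58.0), np.float64(61.75), np.float32(138.0), np.float32(18.0))
```

View pics/s6.png

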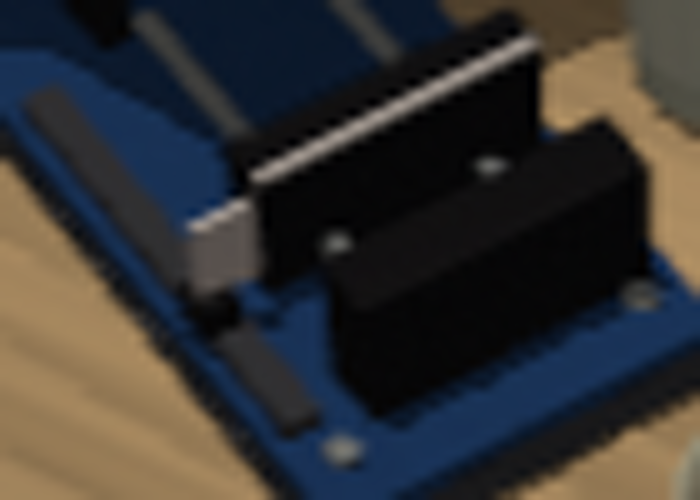

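The scene view shows the strip line passing slightly short of the blade's top line: (220,197) against (220,215). Both views put the face 1–2 mm short, so I make one small stroke of 4.5 mm of rim.

Request:
apply_moves --targets '[[[0.03,0,0],[0,0,0]],[[0,0,0.04],[0,0,0]],[[0,0,0.02],[0,0,0]],[[0,0,0],[0,0,0]]]'

```text
t: 10.52
tcp_pos: [500.5, -152.8, 106.4]
tcp_rot: [-2.652, -1.683, -0.0]
wrist_force: [1.3, 0.7, 5.1]
grip_width: -0.5
gripper_force: 2.8
```

Request:
apply_moves --targets '[[[0.009,0,0],[0,0,0]],[[0.009,0,0],[0,0,0]],[[0,0,0],[0,0,0]]]'

```text
t: 10.9
tcp_pos: [502.4, -148.9, 106.8]
tcp_rot: [2.653, 1.683, 0.0]
wrist_force: [0.6, 0.6, 5.9]
grip_width: -0.0
gripper_force: 2.7
```

Request:
apply_moves --targets '[[[0,0,-0.05],[0,0,0]],[[0,0,-0.05],[0,0,0]],[[-0.05,0,-0.05],[0,0,0]],[[0,0,0],[0,0,0]],[[0,0,0],[0,0,0]]]'

```text
t: 11.52
tcp_pos: [496.9, -160.2, 144.2]
tcp_rot: [-2.653, -1.683, -0.0]
wrist_force: [1.2, 0.1, 0.0]
grip_width: -0.2
gripper_force: 0.0
```

```bash
python3 prof.py; python3 -c "
from h import *
st()
a=get_image('top')[185:255,290:370,::-1]
b=get_image('scene')[195:265,205:285,::-1]
cv2.imwrite('pics/s7.png',cv2.resize(np.hstack([a,b]),None,fx=5,fy=5,interpolation=cv2.INTER_CUBIC))"
```

```text
top strip lo (np.float64(55.25), np.float64(58.0), np.float64(60.5), np.float32(161.0), np.float32(38.0))
top strip hi (np.float64(55.25), np.float64(58.0), np.float64(60.5), np.float32(162.0), np.float32(40.0))
top blade (np.float64(56.5), np.float64(59.25), np.float64(62.0), np.float32(163.0), np.float32(43.0))
scene strip lo (np.float64(53.0), np.float64(55.5), np.float64(58.25), np.float32(137.0), np.float32(4.0))
scene strip hi (np.float64(53.0), np.float64(55.5), np.float64(58.25), np.float32(137.0), np.float32(4.0))
scene blade (np.float64(55.5), np.float64(57.75), np.float64(61.75), np.float32(138.0), np.float32(18.0))
t 11.93 hold xyz [ -0.5 -84.4 144.2] F [ 0.   -0.32  0.  ] w -0.0890724897092023
yaw err deg -0.02 tilt [-0.  0.]
```

View pics/s7.png

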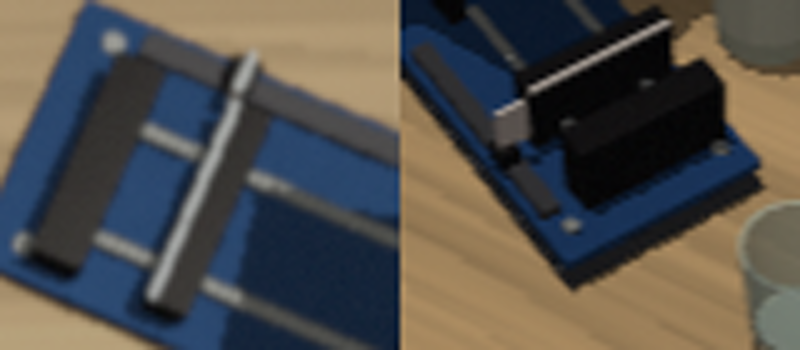

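Both views agree within 1 mm: the face is at 59.4 against the blade at 59.25 (top), and 57.1 against 57.75 (scene). The strip's end sits next to the blade at about (240,90), and the finger is well clear of the wheel.

```bash
python3 -c "
from cell import *
print(job_done())"
```

```text
the job is handed in; nothing more can be done
None
```

The job is handed in: the jaw's clamping face stands within about 1 mm of the blade's middle in both camera views, moved only by five rolling strokes at about 5–6 N, with the finger lifted clear; the hand-in returned no verdict.

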